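Tip the test tiles out of the flap-front caddy into the dish

TASK

Get the five bisque test tiles ready for glazing: lift the flap-front caddy by its wooden handle, hold its mouth low over the terracotta dish and tip it forward just far enough that the flap swings open and all five tiles slide out gently into the dish - never upend it or let the tiles drop hard. Then stand the caddy upright on the round wooden bat again, flap shut, and let go; do not shove the dish about or disturb the jug, mug and trimming tool around it.

Things in the scene. Friction and masses are not known exactly. Their poses are not given: they have to be found in the camera images.
- caddy: Flap-front caddy of bright sheet metal, a closed box 140 long (x) x 74 wide (y) x 80 mm high, walls 3 mm, 0.45 to 0.7 kg in all. Origin: centre of its underside; x points to its closed back end, z up. The mouth is its slanted -x end, under the flap. It starts upright on the bat, mouth towards the robot (-x) give or take 60 degrees, all five tiles inside; once held it may be turned any way.
- caddy_handle (a point): Centre of the caddy's wooden handle, a flat-sided grip 66 long (caddy x) x 18 thick (y) x 22 mm high (z), at x +10, y 0, z 120 mm in the caddy frame, its top 131 mm above the caddy's underside. Steel bars hold its ends; 29 mm of free air between it and the caddy's top. Pinch it across its thickness. Axes as the caddy.
- caddy_lip (a point): Middle of the lower edge of the caddy's mouth, at x -70, y 0, z 1.5 mm in the caddy frame: the tiles slide along the floor and leave over this edge. From there the mouth slants back 20 degrees to its hinge edge (x -41, z 80 mm). Tiles start to slide at 20 to 30 degrees of tipping, all come out at about 40 to 55. Axes as the caddy.
- flap (a joint): Opening of the caddy's flap, rad: 0 shut, grows as its lower edge swings outward, up to 1.9. A free-swinging steel sheet 76 wide x 80 mm long with a 9 mm turned-out thumb edge, hinged on the mouth's upper edge. It hangs by its weight (35 g): shut until the caddy is tipped 20 degrees, beyond that open by the excess; tiles push it further. It falls shut again upright.
- dish: Empty round terracotta dish, loose, 0.7 kg: rim 210 mm across and 45 mm high, foot 140 mm across, inside floor 7 mm above the table, walls 6 mm thick and sloping outward. Origin: centre of its underside, z up.
- bat: Round plywood wheel bat, 280 mm across and 12 mm thick, fixed on the table. Origin: centre of its underside, z up. The caddy stands on it at the start and must end on it.
- tile1: Square cream bisque test tile 1, 40 x 40 x 8 mm, 23 g, at the start lying flat inside the caddy (front stack of three, lowest), hidden from sight. Origin: centre of its underside, z its upright axis as it lies at the start.
- tile2: Square cream bisque test tile 2, 40 x 40 x 8 mm, 23 g, at the start lying flat inside the caddy (front stack of three, second), hidden from sight. Origin: centre of its underside, z its upright axis as it lies at the start.
- tile3: Square cream bisque test tile 3, 40 x 40 x 8 mm, 23 g, at the start lying flat inside the caddy (front stack of three, top), hidden from sight. Origin: centre of its underside, z its upright axis as it lies at the start.
- tile4: Square cream bisque test tile 4, 40 x 40 x 8 mm, 23 g, at the start lying flat inside the caddy (rear stack of two, lowest), hidden from sight. Origin: centre of its underside, z its upright axis as it lies at the start.
- tile5: Square cream bisque test tile 5, 40 x 40 x 8 mm, 23 g, at the start lying flat inside the caddy (rear stack of two, top), hidden from sight. Origin: centre of its underside, z its upright axis as it lies at the start.
- jug: Bystander: terracotta jug, 155 mm high, 104 mm across, with a handle, beyond the work. Origin: centre of its underside.
- mug: Bystander: terracotta mug, 75 mm high, 76 mm across, far left. Origin: centre of its underside.
- trimmer: Bystander: potter's trimming tool with a wooden handle and a wire loop, 155 mm long, lying far right. Origin: under the middle of the handle.
Things that resemble listed ones, but are neither listed nor needed, are in the scene too. There is more than one size of the dish; the one meant has the size given above.

How it is judged:
On the way:
1. the caddy is tipped forward with its mouth over the dish and its flap has swung open (value of joint flap above 0.25 rad and angle between caddy's own z axis and vertical above 0.4 rad and horizontal distance between caddy_lip and dish below 0.1 m), for 0.1 s.
At the end, for the whole second after the job is handed in: All five tiles lie still in the dish (each tile's centre within 95 mm of the dish's axis and lower than 55 mm above its underside), the dish stands level, and the caddy stands upright (within 3.4 degrees) and still on the bat, its centre within 60 mm of the bat's centre, flap shut (below 0.1 rad) (horizontal distance between each of tile1, tile2, tile3, tile4, tile5 and dish below 0.095 m and z of each of tile1, tile2, tile3, tile4, tile5 in the frame of dish below 0.055 m and linear speed of each of tile1, tile2, tile3, tile4, tile5 below 0.03 m/s and horizontal distance between caddy and bat below 0.06 m and height (world z) of caddy between 0.008 and 0.018 m and angle between caddy's own z axis and vertical below 0.06 rad and linear speed of caddy below 0.02 m/s and value of joint flap below 0.1 rad and angle between dish's own z axis and vertical below 0.08 rad); the robot touches nothing.
It fails at once if the caddy is upended (tipped more than 80 degrees) (angle between caddy's own z axis and vertical above 1.4 rad).
It fails at once if a tile drops hard (faster than 1.7 m/s, a free fall of about 15 cm) (linear speed of any of tile1, tile2, tile3, tile4, tile5 above 1.7 m/s).
It fails at once if the dish is shoved more than 5 cm (distance of dish from where it was at the start of the episode above 0.05 m).
It fails at once if the jug, mug or trimming tool is disturbed (moved more than 3 cm) (distance of any of jug, mug, trimmer from where it was at the start of the episode above 0.03 m).
It also fails if it takes over 61 s, if anything falls off the work surface, if the arm or the gripper's body presses on something with over 40 N, if the wrist force passes 120 N, or if a joint passes its speed limit or range.

ROBOT

A 6-joint arm with a two-finger parallel gripper is mounted at the origin on the work surface. World frame = base frame: x ahead of the robot, y to its left, z up, the work surface at z = 0. Lengths are in m, angles in rad, forces in N, time in s.
With the tool pointing down it reaches from about 0.35 to 0.975 m from the base axis. Payload 4.9 kg.
Tool frame: the origin (TCP) lies at the very end of the fingers, on their centre line; the grasp point (between the pads) lies ctrl.grip_point_offset behind it (ctrl.grip_point_offset is the distance from the TCP to the grasp point, in m); z points along the fingers, y is the direction in which the jaws open and shut (so a half turn about z gives the same grasp; the last joint's range is limited). The gripper opens to 85 mm and grips with 20 to 120 N. Pads are 22 mm wide; open, the fingers measure 114 mm over their backs; the gripper's body (76 mm by 85 mm) begins 54 mm behind the grasp point. The pads swing forward as they close: fully open they stand 13 mm farther back than shut.
Start: joints at [1.009, 0.053, 1.613, -0, 1.476, -0.119], TCP at [0.268, 0.565, 0.231] pointing down, gripper open.
Joint ranges: [-3.01, 3.01], [-1.01, 2.22], [0.06, 2.58], [-1.02, 4.17], [0.09, 2.62], [-3.14, 3.14]. Speed limits (rad/s): [2.57, 2.57, 3.14, 3.14, 3.14, 3.14].

INTERFACE

Orientations are given as a rotation vector (axis times angle).
In Python, from station import ctrl gives the robot as it stands. The module is installed in compiled form; this text tells all that it offers.
- The arm moves only by the shell command python3 -m creep 'ROWS' [FORCE]. ROWS is JSON, a list of rows, each a list of 5 numbers: the closure in counts, from 0 (fully open) to 255 (shut), then the shift along the tool's x, y, z in mm, then the turn about the tool's z in rad. A call has 1 to 12 rows; each row is the pose to reach, as a shift and turn from the pose commanded when the call began, along the tool's axes at that moment; what a row does not reach only later rows make up. A row lasts 1/12 s, in which the tool goes at most 41.7 mm and 7.16 degrees, less where a joint would pass 70% of its speed; a pose out of reach is approached as far as the arm can. A call with a gripper value outside its range is refused whole. The fingers move at their own pace and stop on an object; FORCE is the grip in N (left out, the last holds). Time passes only in rows, so rows that repeat a pose let the fingers close. It gives the time, the measured TCP pose, the force and the opening at its end, in the units of the state.
- ctrl.get_obs(): the state, without advancing time (a new reading comes with each control period).
- ctrl.get_image(name): name is "side" or "top"; returns the picture (400x640x3 uint8, red, green, blue); there is no depth.
- ctrl.calibration(name): a dict with "fx", "fy", "cx", "cy" (pixels), "R" (3x3) and "t" (3): a world point X has camera coordinates R X + t. Camera axes: x right, y down, z forward; pixel columns grow to the right and rows downward; lengths in m; the calibration is good to about 2 mm. A picture is of the moment at which its call begins. calibration takes no time and is no camera call.
- ctrl.finish_job(): hands the job in, once; it reports no verdict.
Trained networks look in the newest picture that a camera, given by its name, has taken for a name from the list of things; names that differ only in an ending like _2 or _b are one class to them, and where a whole thing is asked for, a point or a joint stands for the part that bears it (a point fixed in the world has none). Each returns a list of dicts, best first, with "conf" (0 to 1); they miss things now and then, are a little off and sometimes report something else, mostly with a low value. They report only what shows in the picture. A call takes as long as a camera call. They do not tell look-alikes from the thing itself.
- ctrl.boxes_of(camera, label): "rect" ([left, top, width, height] in pixels, round what is visible of it).
- ctrl.outline_of(camera, label): "mask" (400x640 bool, what is visible of it) and "rect" ([left, top, width, height] in pixels, round what is visible of it).
The state is a dict: "t": time; "q": joint angles; "dq": joint speeds; "effort": joint torques, N m; "tool_pos": TCP position; "tool_rot": TCP orientation; "contact_force": force on the tool from outside, world axes, zero at the start; "wrist_torque": the same for the moment, N m; "opening": finger opening in m.
Only numpy, scipy, OpenCV 4.12 (cv2) and the standard library are available. Lean on these libraries where they do the work, as an engineer would, in place of code of your own. Each camera call takes 0.05 s, during which the arm holds its last target. There are 200 camera calls.

## Working session

There is one attempt and no reset: what is moved stays moved. The work goes in short steps, Python scripts to look and compute and a shell command to move; the robot and the scene stay as the last step left them, time stands still between calls to the robot, and variables do not carry over. Pictures are saved under pics/ and viewed, about 8 in all and at most 12, crops included, and the job is handed in when it is done.

```bash
mkdir -p pics
cat > h.py <<'E'
from station import ctrl
import numpy as np, cv2
from scipy.spatial.transform import Rotation as Ro
def snap(c,fn=None):
    im=ctrl.get_image(c)
    if fn: cv2.imwrite('pics/'+fn,im[:,:,::-1])
    return im
def ray(c,uv,z):
    k=ctrl.calibration(c);R=np.array(k['R']);t=np.array(k['t'])
    d=R.T@np.array([(uv[0]-k['cx'])/k['fx'],(uv[1]-k['cy'])/k['fy'],1]);o=-R.T@t
    return o+d*(z-o[2])/d[2]
def proj(c,X):
    k=ctrl.calibration(c);p=np.array(k['R'])@np.array(X)+np.array(k['t'])
    return np.array([k['fx']*p[0]/p[2]+k['cx'],k['fy']*p[1]/p[2]+k['cy']])
E
python3 - <<'E'
from h import *
a=snap('top','t0.png');b=snap('side','s0.png')
cv2.imwrite('pics/a0.png',cv2.resize(np.vstack([a,b])[:,:,::-1],None,fx=.75,fy=.75,interpolation=3))
print(ctrl.grip_point_offset,ctrl.get_obs()['tool_rot'])
for c in('top','side'):
  k=ctrl.calibration(c);print(c,-np.array(k['R']).T@np.array(k['t']),k['fx'])
for l,z in(('caddy_handle',.13),('caddy',.09),('dish',.045),('bat',.012),('jug',.1),('mug',.07)):
  for d in ctrl.boxes_of('top',l)[:3]:
    r=d['rect'];print(l,round(d['conf'],2),np.round(r),'TL',ray('top',r[:2],z).round(3)[:2],'BR',ray('top',(r[0]+r[2],r[1]+r[3]),z).round(3)[:2])
E
```

```text
0.0187 [-6.89763916e-01 -3.06428957e+00  2.80561490e-03]
top [0.52761282 0.00390214 1.25006858] 430.95264087959237
side [ 0.32218541 -0.7452897   0.84835858] 398.384385828171
caddy_handle 0.92 [386. 193.  56.  52.] TL [ 0.606 -0.164] BR [ 0.472 -0.308]
caddy 0.82 [382. 193.  59.  55.] TL [ 0.607 -0.16 ] BR [ 0.461 -0.317]
dish 0.87 [190. 167.  73.  77.] TL [0.681 0.374] BR [0.467 0.164]
dish 0.75 [205. 105.  50.  54.] TL [0.857 0.337] BR [0.702 0.192]
dish 0.29 [382. 191.  61.  57.] TL [ 0.618 -0.167] BR [ 0.461 -0.337]
bat 0.74 [362. 166.  96.  99.] TL [ 0.692 -0.114] BR [ 0.41  -0.388]
jug 0.76 [300. 103.  39.  49.] TL [0.849 0.064] BR [ 0.716 -0.042]
mug 0.74 [123. 185.  40.  30.] TL [0.625 0.549] BR [0.542 0.436]
```

View pics/a0.png

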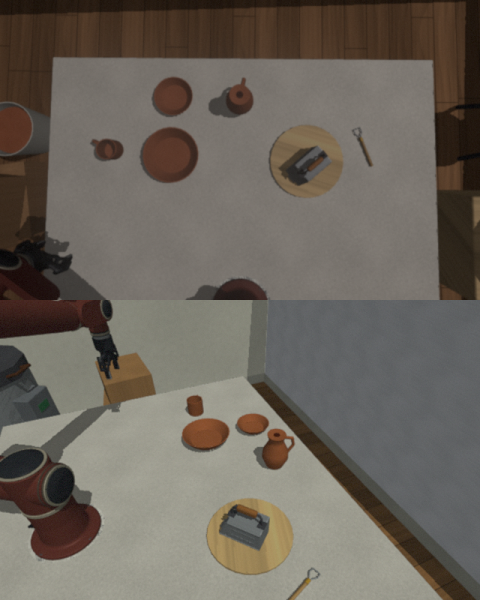

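Run:
```python
from h import *
a=cv2.imread('pics/t0.png')[150:280,345:475]
b=cv2.imread('pics/s0.png')[240:400,260:420]
cv2.imwrite('pics/c0.png',np.hstack([cv2.resize(a,(400,400),interpolation=2),cv2.resize(b,(400,400),interpolation=2)]))
for l in('caddy_handle','bat'):
  for c in('top','side'):
    for d in ctrl.outline_of(c,l)[:1]:
      p=np.argwhere(d['mask'])[:,::-1].astype(np.float32);print(l,c,d['rect'],cv2.minAreaRect(p))
im=cv2.imread('pics/t0.png').astype(int)
m=((im[:,:,2]-im[:,:,0]>35)&(im[:,:,2]-im[:,:,1]>15))
m[:,:345]=0;m[:,475:]=0
h=(m&(im[:,:,2]<150))  # orange handle candidates
print(im[205:235:4,405:430:4].tolist())
```

```text
caddy_handle top [382.7, 191.9, 60.8, 54.9] ((410.51593017578125, 221.7816162109375), (32.74979019165039, 58.99778366088867), 49.184913635253906)
caddy_handle side [292.9, 274.3, 67.8, 58.6] ((327.71697998046875, 301.0508728027344), (60.845611572265625, 47.6078987121582), 23.498567581176758)
bat top [363.1, 166.4, 92.1, 100.7] ((407.86138916015625, 214.6138916015625), (96.71762084960938, 96.12059783935547), 84.2894058227539)
bat side [275.8, 264.0, 114.0, 103.9] ((333.5, 315.5), (101.0, 115.0), 90.0)
[[[38, 46, 53], [55, 55, 57], [91, 92, 93], [91, 92, 93], [93, 92, 92], [56, 58, 59], [43, 43, 47]], [[65, 65, 66], [89, 88, 90], [91, 90, 92], [90, 89, 90], [58, 58, 59], [42, 47, 52], [34, 41, 54]], [[91, 91, 93], [70, 69, 71], [44, 45, 47], [44, 46, 47], [47, 54, 62], [38, 57, 84], [45, 63, 90]], [[66, 68, 68], [45, 46, 48], [41, 43, 45], [31, 42, 56], [42, 60, 88], [42, 59, 85], [88, 89, 91]], [[49, 50, 50], [46, 48, 50], [34, 45, 63], [41, 58, 87], [48, 63, 85], [92, 91, 93], [92, 92, 92]], [[45, 47, 50], [43, 47, 53], [40, 60, 87], [53, 64, 81], [92, 92, 91], [92, 92, 93], [86, 86, 87]], [[37, 37, 39], [65, 64, 66], [80, 81, 84], [90, 90, 91], [91, 91, 91], [89, 92, 96], [77, 102, 122]], [[44, 44, 47], [88, 86, 88], [91, 90, 92], [92, 91, 92], [83, 90, 95], [75, 100, 120], [75, 102, 121]]]
```

View pics/c0.png

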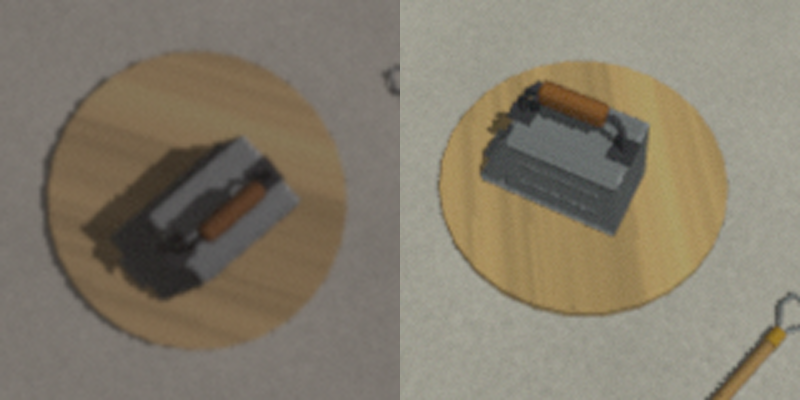

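Run:
```python
from h import *
im=cv2.imread('pics/t0.png').astype(int)
m=(im[:,:,2]>1.6*im[:,:,0])&(im[:,:,2]<130)
m[:,:395]=0;m[:,440:]=0;m[:200]=0;m[235:]=0
n,L,S,C=cv2.connectedComponentsWithStats(m.astype(np.uint8));i=1+S[1:,4].argmax();print(S[i],C[i])
v=np.argwhere(L==i)[:,::-1].astype(np.float32);r=cv2.minAreaRect(v);print(r)
bp=cv2.boxPoints(r);W=np.array([ray('top',p+0.0,.140)[:2] for p in bp]);print(W.round(4))
e=[W[1]-W[0],W[2]-W[1]];e=max(e,key=np.linalg.norm);e=e*np.sign(e[0]);psi=np.arctan2(e[1],e[0]);print('len',np.linalg.norm(e),'psi(deg)',np.degrees(psi),'c',W.mean(0))
c=ray('top',C[i],.138);print('cent',c)
print('side proj', proj('side',[c[0],c[1],.135]))
s=cv2.imread('pics/s0.png').astype(int);m=(s[:,:,2]>1.9*s[:,:,0]);m[:268]=0;m[295:]=0;m[:,:310]=0;m[:,350:]=0
n,L,S,C=cv2.connectedComponentsWithStats(m.astype(np.uint8));i=1+S[1:,4].argmax();print('side',S[i],C[i])
# circles: dish and bat by colour
t=cv2.imread('pics/t0.png').astype(int)
for c_ in('dish','bat'):
  for d in ctrl.outline_of('top',c_)[:2]:
    (x,y),rr=cv2.minEnclosingCircle(np.argwhere(d['mask'])[:,::-1].astype(np.float32));print(c_,x,y,rr,ray('top',(x,y),.045 if c_=='dish' else .012))
o=ctrl.get_obs();print(o['tool_pos'],Ro.from_rotvec(o['tool_rot']).as_matrix().round(3))
```

```text
[410 209  21  19 153] [419.8627451  218.24183007]
((419.7212219238281, 218.18142700195312), (6.490973949432373, 24.92910385131836), 48.8140754699707)
[[ 0.5257 -0.2203]
 [ 0.5683 -0.2687]
 [ 0.5559 -0.2796]
 [ 0.5133 -0.2312]]
len 0.06444453159833027 psi(deg) -48.6448787047878 c [ 0.5408125  -0.24993659]
cent [ 0.5406602  -0.25073429  0.138     ]
side proj [327.66243722 278.62122764]
side [315 272  28  18 266] [328.87969925 280.73308271]
dish 226.9722442626953 205.75294494628906 37.11464309692383 [0.57201736 0.26737962 0.045     ]
dish 230.5 127.5 25.62235450744629 [0.79377259 0.26212832 0.045     ]
bat 408.2083435058594 214.8958282470703 49.375911712646484 [ 0.55143332 -0.24625964  0.012     ]
[0.26778121 0.56472995 0.23131265] [[-0.904  0.428 -0.   ]
 [ 0.428  0.904  0.   ]
 [ 0.     0.    -1.   ]]
```

```bash
python3 -m creep '[[0,-609,-626,0,0],[0,-609,-626,0,0],[0,-609,-626,0,0],[0,-609,-626,0,0],[0,-609,-626,0,0],[0,-609,-626,0,0],[0,-609,-626,0,0],[0,-609,-626,0,0],[0,-609,-626,0,0],[0,-609,-626,0,0],[0,-609,-626,0,0],[0,-609,-626,0,0]]' 100; python3 -m creep '[[0,0,0,0,0.407]]'
cat > w.py <<'E'
from h import *
import sys
# usage: w.py x y z [heading of tool x, deg] -> rows numbers
o=ctrl.get_obs();R=Ro.from_rotvec(o['tool_rot']).as_matrix();p=np.array(o['tool_pos'])
hd=np.degrees(np.arctan2(R[1,0],R[0,0]))
print('pos',p.round(4),'toolx hdg',hd.round(2),'tilt',np.degrees(np.arccos(-R[2,2])).round(2),'t',round(o['t'],2),'open',round(o['opening'],4),'F',np.round(o['contact_force'],1),'q',np.round(o['q'],2))
if len(sys.argv)>3:
    print('shift mm',(R.T@(np.array(list(map(float,sys.argv[1:4])))-p)*1000).round(1))
if len(sys.argv)>4: print('turn',np.radians((hd-float(sys.argv[4])+180)%360-180).round(3))
E
python3 w.py .551 -.261 .231 131.4
```

```text
t: 1.7
tool_pos: [0.4295, 0.0895, 0.2318]
tool_rot: [0.689, 3.064, 0.001]
contact_force: [0.2, 0.6, -1.0]
opening: 0.0851
t: 1.78
tool_pos: [0.4309, 0.0854, 0.2317]
tool_rot: [0.892, 3.01, -0.004]
contact_force: [-0.6, -0.0, 0.5]
opening: 0.0852
pos [0.4309 0.0854 0.2317] toolx hdg 146.97 tilt 0.19 t 1.78 open 0.0852 F [-0.6 -0.   0.5] q [ 0.03 -0.42  2.02 -0.    1.54 -0.97]
shift mm [-289.5 -224.9    1.9]
turn 0.272
```

```bash
python3 -m creep '[[0,-290,-225,0,0.272],[0,-290,-225,0,0.272],[0,-290,-225,0,0.272],[0,-290,-225,0,0.272],[0,-290,-225,0,0.272],[0,-290,-225,0,0.272],[0,-290,-225,0,0.272],[0,-290,-225,0,0.272],[0,-290,-225,0,0.272],[0,-290,-225,0,0.272],[0,-290,-225,0,0.272],[0,-290,-225,0,0.272]]'
python3 - <<'E'
from h import *
a=snap('top','t1.png')[150:280,345:475];b=snap('side','s1.png')[200:360,250:410]
cv2.imwrite('pics/c1.png',np.hstack([cv2.resize(x,(400,400),interpolation=2) for x in(a,b)])[:,:,::-1])
E
python3 w.py .551 -.261 .112 131.4
```

```text
t: 2.78
tool_pos: [0.5526, -0.2538, 0.2311]
tool_rot: [-1.281, -2.868, -0.001]
contact_force: [-0.4, 0.6, 1.2]
opening: 0.0855
pos [ 0.5526 -0.253   0.2314] toolx hdg 131.95 tilt 0.01 t 2.88 open 0.0854 F [ 0.3  0.3 -0.6] q [-0.55  0.01  1.65  0.    1.48 -1.28]
shift mm [ -4.9  -6.6 119.4]
turn 0.01
```

View pics/c1.png

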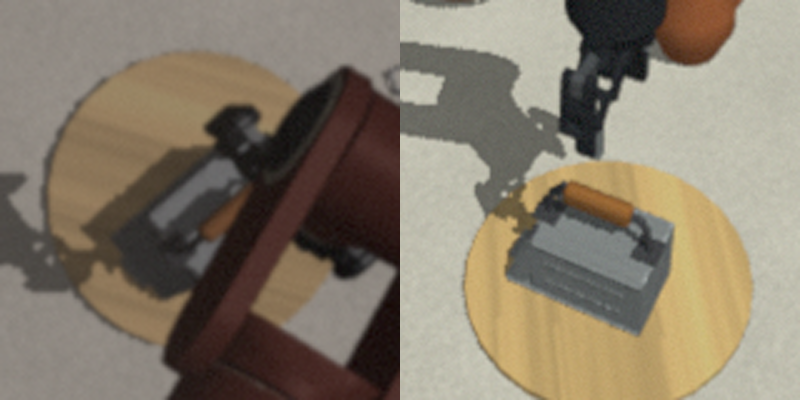

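```bash
python3 -m creep '[[0,-4,-5,40,0.01],[0,-4,-5,80,0.01],[0,-4,-5,105,0.01],[0,-4,-5,119,0.01],[0,-4,-5,119,0.01],[0,-4,-5,119,0.01]]'; python3 w.py .551 -.261 .112 131.4
```

```text
t: 3.38
tool_pos: [0.5519, -0.2598, 0.1128]
tool_rot: [1.293, 2.863, 0.0]
contact_force: [0.9, 0.1, 1.3]
opening: 0.0855
pos [ 0.5519 -0.2598  0.1128] toolx hdg 131.37 tilt 0.01 t 3.38 open 0.0855 F [0.9 0.1 1.3] q [-0.56  0.12  1.75  0.    1.28 -1.28]
shift mm [-0.3 -1.5  0.8]
turn -0.001
```

Close firmly and lift a little.

```bash
python3 -m creep '[[255,0,0,0,0],[255,0,0,0,0],[255,0,0,0,0],[255,0,0,0,0],[255,0,0,0,0],[255,0,0,0,0],[255,0,0,0,0],[255,0,0,0,0]]' 110;python3 w.py;  python3 -m creep '[[255,0,0,-10,0],[255,0,0,-25,0],[255,0,0,-45,0],[255,0,0,-65,0],[255,0,0,-80,0],[255,0,0,-80,0],[255,0,0,-80,0]]'
python3 - <<'E'
from h import *
a=snap('top','t2.png')[150:280,345:475];b=snap('side','s2.png')[200:360,250:410]
cv2.imwrite('pics/c2.png',np.hstack([cv2.resize(x,(400,400),interpolation=2) for x in(a,b)])[:,:,::-1])
E
python3 w.py .572 .267 .3 90
```

```text
t: 4.05
tool_pos: [0.552, -0.261, 0.1129]
tool_rot: [1.295, 2.861, -0.001]
contact_force: [-1.8, -1.3, 1.7]
opening: 0.0163
pos [ 0.552  -0.261   0.1129] toolx hdg 131.29 tilt 0.07 t 4.05 open 0.0163 F [-1.8 -1.3  1.7] q [-0.56  0.12  1.75 -0.    1.27 -1.28]
t: 4.63
tool_pos: [0.5517, -0.2602, 0.1923]
tool_rot: [1.295, 2.862, 0.0]
contact_force: [-1.0, 0.1, -5.1]
opening: 0.0164
pos [ 0.5506 -0.2596  0.19  ] toolx hdg 131.31 tilt 0.22 t 4.73 open 0.0162 F [ 0.3  1.  -4.2] q [-0.56  0.05  1.69  0.    1.41 -1.28]
shift mm [ 381.8  363.7 -108.9]
turn 0.721
```

View pics/c2.png

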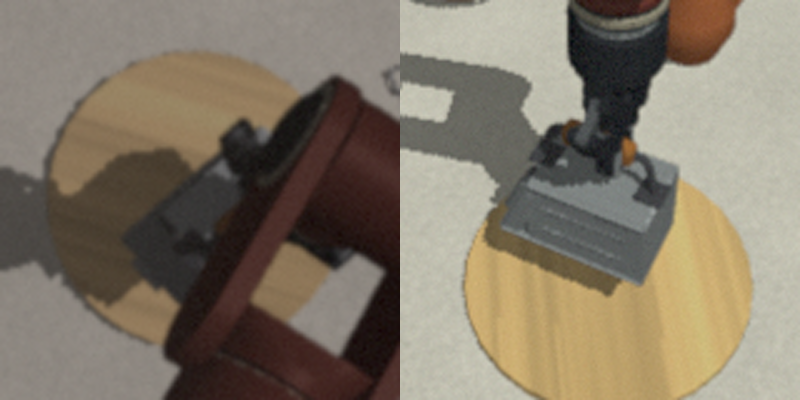

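```bash
python3 w.py .592 .267 .19 180
```

```text
pos [ 0.5506 -0.2596  0.19  ] toolx hdg 131.31 tilt 0.22 t 4.73 open 0.0162 F [ 0.3  1.  -4.2] q [-0.56  0.05  1.69  0.    1.41 -1.28]
shift mm [368.2 378.8   1. ]
turn -0.85
```

```bash
python3 -m creep '[[255,4,4,-5,-0.02],[255,14,15,-5,-0.07],[255,31,32,-5,-0.14],[255,51,52,-5,-0.22],[255,71,72,-5,-0.30],[255,91,92,-5,-0.38],[255,111,113,-5,-0.46],[255,131,134,-5,-0.54],[255,151,155,-5,-0.62],[255,169,173,-5,-0.69],[255,182,187,-5,-0.74],[255,188,193,-5,-0.77]]'; python3 w.py .592 .267 .19 180
```

```text
t: 5.73
tool_pos: [0.5717, 0.0112, 0.1961]
tool_rot: [-0.117, -3.137, -0.003]
contact_force: [0.4, 0.2, -5.6]
opening: 0.0165
pos [0.5717 0.0112 0.1961] toolx hdg 175.74 tilt 0.16 t 5.73 open 0.0165 F [ 0.4  0.2 -5.6] q [-0.11 -0.05  1.77  0.    1.42 -1.61]
shift mm [ -1.2 256.6   6.5]
turn -0.074
```

```bash
python3 -m creep '[[255,0,8,0,-0.02],[255,0,28,0,-0.05],[255,0,54,0,-0.07],[255,0,82,0,-0.074],[255,0,110,0,-0.074],[255,0,138,0,-0.074],[255,0,166,0,-0.074],[255,0,194,0,-0.074],[255,0,220,0,-0.074],[255,0,240,3,-0.074],[255,0,252,6,-0.074],[255,0,255,6,-0.074]]'; python3 -m creep '[[255,0,0,0,0],[255,0,0,0,0],[255,0,0,0,0]]'
python3 - <<'E'
from h import *
a=snap('top','t3.png')[120:280,150:310];b=snap('side','s3.png')[110:270,200:360]
cv2.imwrite('pics/c3.png',np.hstack([cv2.resize(x,(400,400),interpolation=2) for x in(a,b)])[:,:,::-1])
E
python3 w.py .592 .267 .18 180
```

```text
t: 6.73
tool_pos: [0.5923, 0.2633, 0.1897]
tool_rot: [-0.007, -3.139, 0.001]
contact_force: [-0.5, -0.4, -4.7]
opening: 0.0162
t: 6.98
tool_pos: [0.5931, 0.261, 0.1913]
tool_rot: [-0.011, -3.141, 0.001]
contact_force: [0.5, -0.6, -4.3]
opening: 0.0163
pos [0.5932 0.2612 0.1916] toolx hdg 179.58 tilt 0.02 t 7.08 open 0.0161 F [ 0.1  0.3 -5.3] q [ 0.3   0.13  1.59 -0.    1.41 -1.26]
shift mm [ 1.2  5.8 11.5]
turn -0.007
```

View pics/c3.png

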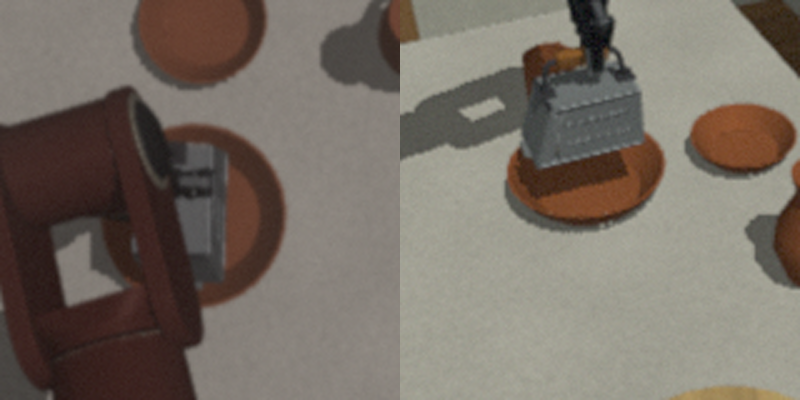

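```bash
cat > tilt.py <<'E'
from h import *
from scipy.optimize import minimize
import sys
def body(g,th,tp,hd,dz=0):
    a=np.radians(hd);f=np.array([np.cos(a),np.sin(a),0]);l=np.array([-f[1],f[0],0]);up=np.array([0,0,1.])
    grip=np.array(tp)+[0,0,ctrl.grip_point_offset+dz]
    def W(x,y,z):
        F=-(x-g);Z=z-.120;c,s=np.cos(th),np.sin(th)
        return grip+f*(F*c+Z*s*-1*-1)+l*y+up*(Z*c-F*s)
    # forward tip: top goes forward: F'=F c+Z s, Z'=Z c-F s
    B=[W(x,y,z) for x,z in((-.07,0),(.07,0),(.07,.08),(-.041,.08)) for y in(-.037,.037)]
    H=[W(x,y,z) for x,z in((-.023,.109),(.043,.109),(.043,.131),(-.023,.131)) for y in(-.009,.009)]
    return B,H,W(-.07,0,.0015)
def ren(c,B,H):
    m=np.zeros((400,640),np.uint8)
    for P in(B,H):
        cv2.fillConvexPoly(m,cv2.convexHull(np.array([proj(c,p) for p in P],np.float32)).round().astype(int),1)
    return m>0
def est(fn=None,show=True):
    im=snap('side');o=ctrl.get_obs();R=Ro.from_rotvec(o['tool_rot']).as_matrix();hd=np.degrees(np.arctan2(R[1,0],R[0,0]))
    d=ctrl.outline_of('side','caddy')
    if not d: print('no caddy');return
    M=d[0]['mask']
    best=[]
    for th in np.radians(np.arange(-10,71,2.5)):
        for g in(.012,.02,.028):
            r=ren('side',*body(g,th,o['tool_pos'],hd)[:2]);best.append(((r&M).sum()/(r|M).sum(),np.degrees(th),g))
    best.sort(reverse=True);print('tilt fits',[tuple(np.round(b,3)) for b in best[:3]],'conf',d[0]['conf'])
    b=best[0];B,H,lip=body(b[2],np.radians(b[1]),o['tool_pos'],hd);print('lip',lip.round(3))
    if fn:
        v=im[:,:,::-1].copy()
        cs,_=cv2.findContours(ren('side',B,H).astype(np.uint8),0,2);big=cv2.resize(v[100:280,190:370],(600,600),interpolation=2)
        cv2.drawContours(big,[((c-[190,100])*600/180).astype(int) for c in cs],-1,(0,255,0),1);cv2.imwrite('pics/'+fn,big)
if __name__=='__main__': est(sys.argv[1] if len(sys.argv)>1 else None)
E
sed -i 's/Z\*s\*-1\*-1/Z*s/' tilt.py
python3 tilt.py; python3 -m creep '[[255,0,3,6,0],[255,0,5,12,0],[255,0,5,12,0],[255,0,5,12,0]]' 60; python3 -m creep '[[255,0,0,0,0],[255,0,0,0,0]]' 20; python3 tilt.py e1.png; python3 w.py
```

```text
tilt fits [(np.float64(0.85), np.float64(5.0), np.float64(0.028)), (np.float64(0.846), np.float64(0.0), np.float64(0.02)), (np.float64(0.834), np.float64(2.5), np.float64(0.028))] conf 0.86
lip [0.506 0.262 0.084]
t: 7.52
tool_pos: [0.5922, 0.2673, 0.1779]
tool_rot: [-0.009, -3.139, 0.001]
contact_force: [0.3, 0.2, -5.0]
opening: 0.0165
t: 7.68
tool_pos: [0.593, 0.2674, 0.1794]
tool_rot: [0.009, 3.141, 0.0]
contact_force: [0.9, 0.3, -4.6]
opening: 0.0163
tilt fits [(np.float64(0.85), np.float64(5.0), np.float64(0.028)), (np.float64(0.84), np.float64(2.5), np.float64(0.028)), (np.float64(0.838), np.float64(0.0), np.float64(0.02))] conf 0.62
lip [0.506 0.268 0.072]
pos [0.5931 0.2674 0.1796] toolx hdg 179.67 tilt 0.03 t 7.78 open 0.0164 F [-0.6  0.2 -5.8] q [ 0.31  0.15  1.6  -0.    1.39 -1.26]
```

```bash
python3 -m creep '[[255,-3,0,6,0],[255,-3,0,14,0],[255,-3,0,22,0],[255,-3,0,30,0],[255,-3,0,36,0],[255,-3,0,41,0],[255,-3,0,41,0],[255,-3,0,41,0]]'; python3 tilt.py e2.png; python3 w.py
```

```text
t: 8.45
tool_pos: [0.5956, 0.2673, 0.1377]
tool_rot: [-0.009, -3.141, 0.0]
contact_force: [0.5, 0.2, -4.8]
opening: 0.0167
tilt fits [(np.float64(0.859), np.float64(5.0), np.float64(0.028)), (np.float64(0.851), np.float64(0.0), np.float64(0.02)), (np.float64(0.846), np.float64(2.5), np.float64(0.028))] conf 0.63
lip [0.509 0.268 0.03 ]
pos [0.5963 0.2674 0.1389] toolx hdg 179.67 tilt 0.06 t 8.55 open 0.0169 F [-0.2 -0.3 -4.7] q [ 0.31  0.19  1.62 -0.    1.33 -1.26]
```

View pics/e2.png

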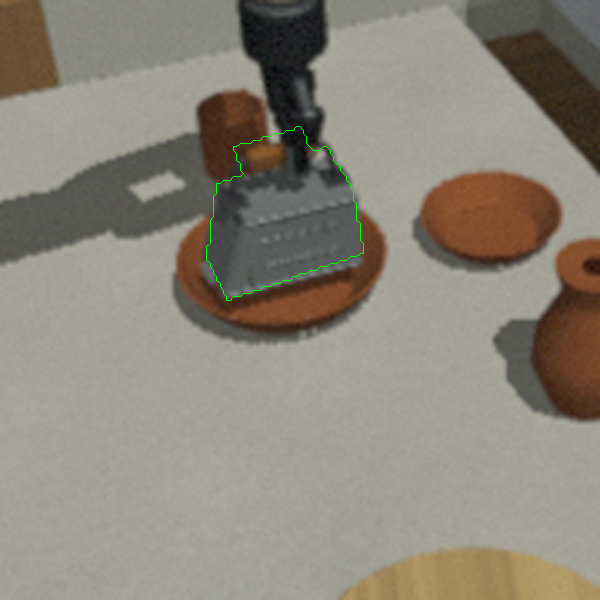

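```bash
python3 -m creep '[[255,4,0,0,0],[255,8,0,0,0],[255,11,0,-2,0],[255,14,0,-4,0],[255,17,0,-6,0],[255,20,0,-8,0],[255,23,0,-10,0],[255,26,0,-12,0],[255,28,0,-13,0],[255,30,0,-14,0],[255,30,0,-14,0]]'; python3 w.py; python3 tilt.py e3.png
python3 - <<'E'
from h import *
for d in ctrl.boxes_of('side','dish')[:3]: print(d)
E
```

```text
t: 9.47
tool_pos: [0.5657, 0.2676, 0.1526]
tool_rot: [0.009, 3.141, 0.0]
contact_force: [-0.4, 0.3, -4.4]
opening: 0.0164
pos [0.5657 0.2676 0.1526] toolx hdg 179.68 tilt 0.01 t 9.47 open 0.0164 F [-0.4  0.3 -4.4] q [ 0.32  0.11  1.68  0.    1.35 -1.24]
tilt fits [(np.float64(0.848), np.float64(0.0), np.float64(0.02)), (np.float64(0.847), np.float64(5.0), np.float64(0.028)), (np.float64(0.847), np.float64(2.5), np.float64(0.028))] conf 0.9
lip [0.476 0.268 0.053]
{'rect': [251.1, 158.0, 56.4, 40.1], 'conf': 0.85}
{'rect': [317.3, 149.4, 40.7, 29.6], 'conf': 0.67}
```

View pics/e3.png

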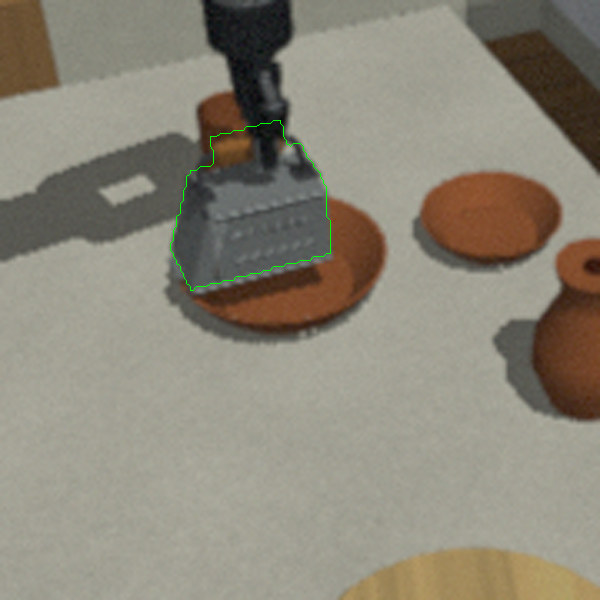

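```bash
python3 -m creep '[[255,-4,0,0,0],[255,-10,0,3,0],[255,-17,0,6,0],[255,-24,0,10,0],[255,-29,0,14,0],[255,-31,0,18,0],[255,-31,0,22,0],[255,-31,0,24,0],[255,-31,0,24,0]]'; python3 w.py; for i in 1; do python3 -m creep '[[214,0,0,0,0],[214,0,0,0,0]]' 20; python3 -m creep '[[210,0,0,0,0],[210,0,0,0,0]]'; python3 -m creep '[[207,0,0,0,0],[207,0,0,0,0]]';done; python3 tilt.py e4.png
```

```text
t: 10.37
tool_pos: [0.5962, 0.2672, 0.1271]
tool_rot: [-0.009, -3.139, 0.001]
contact_force: [-0.0, 0.2, -3.8]
opening: 0.0161
pos [0.5962 0.2672 0.1271] toolx hdg 179.67 tilt 0.12 t 10.37 open 0.0161 F [-0.   0.2 -3.8] q [ 0.31  0.2   1.63  0.    1.31 -1.26]
t: 10.53
tool_pos: [0.5969, 0.2675, 0.1286]
tool_rot: [0.009, 3.141, 0.0]
contact_force: [0.7, 0.4, -4.2]
opening: 0.0163
t: 10.7
tool_pos: [0.597, 0.2674, 0.1288]
tool_rot: [0.009, 3.141, 0.0]
contact_force: [-1.3, 0.6, -5.5]
opening: 0.0164
t: 10.87
tool_pos: [0.597, 0.2674, 0.1285]
tool_rot: [0.009, 3.141, 0.0]
contact_force: [0.8, 0.0, -5.2]
opening: 0.0165
tilt fits [(np.float64(0.834), np.float64(5.0), np.float64(0.028)), (np.float64(0.83), np.float64(0.0), np.float64(0.02)), (np.float64(0.82), np.float64(-2.5), np.float64(0.02))] conf 0.81
lip [0.51  0.268 0.021]
```

```bash
for i in 1; do python3 -m creep '[[204,0,0,0,0],[204,0,0,0,0]]' |egrep 'force|open'; python3 -m creep '[[202,0,0,0,0],[202,0,0,0,0]]'|egrep 'force|open'; python3 -m creep '[[200,0,0,0,0],[200,0,0,0,0]]'|egrep 'force|open';done; python3 tilt.py e4.png
```

```text
contact_force: [0.2, 0.3, -5.6]
opening: 0.0173
contact_force: [0.1, -0.3, -5.1]
opening: 0.0178
contact_force: [-0.4, -0.5, -1.0]
opening: 0.018
tilt fits [(np.float64(0.761), np.float64(5.0), np.float64(0.028)), (np.float64(0.754), np.float64(2.5), np.float64(0.028)), (np.float64(0.74), np.float64(0.0), np.float64(0.028))] conf 0.77
lip [0.51  0.268 0.022]
```

View pics/e4.png

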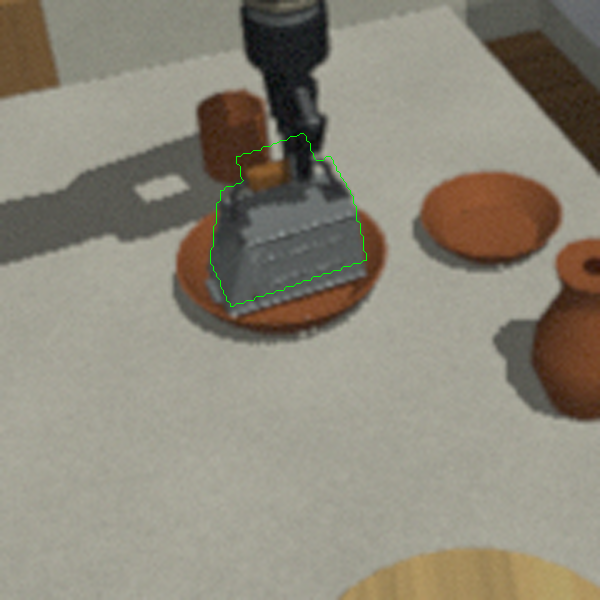

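```bash
python3 -m creep '[[192,0,0,0,0],[192,0,0,0,0],[192,-4,0,4,0],[192,-8,0,8,0],[192,-8,0,8,0],[203,-8,0,8,0],[203,-8,0,8,0],[203,-8,0,8,0]]' 20; python3 -m creep '[[203,0,0,-3,0],[203,0,0,-6,0],[203,0,0,-9,0],[203,0,0,-12,0],[203,0,0,-15,0],[203,0,0,-18,0],[203,0,0,-18,0]]';  python3 w.py;python3 tilt.py e5.png
```

```text
t: 12.23
tool_pos: [0.6046, 0.267, 0.1196]
tool_rot: [-0.009, -3.141, 0.001]
contact_force: [-0.2, -1.2, -1.7]
opening: 0.0176
t: 12.82
tool_pos: [0.6054, 0.2675, 0.1394]
tool_rot: [0.009, 3.14, 0.001]
contact_force: [-0.1, -0.0, -4.5]
opening: 0.0174
pos [0.6054 0.2675 0.1394] toolx hdg 179.67 tilt 0.1 t 12.82 open 0.0174 F [-0.1 -0.  -4.5] q [ 0.3   0.21  1.6   0.    1.33 -1.26]
tilt fits [(np.float64(0.853), np.float64(0.0), np.float64(0.028)), (np.float64(0.845), np.float64(-2.5), np.float64(0.028)), (np.float64(0.822), np.float64(2.5), np.float64(0.028))] conf 0.71
lip [0.507 0.268 0.039]
```

```bash
sed -i 's/(.012,.02,.028)/(.025,.033)/' tilt.py; python3 -m creep '[[202,0,0,0,0],[202,0,0,0,0],[202,0,0,0,0]]'|egrep 'force|open';python3 tilt.py; python3 -m creep '[[201,0,0,0,0],[201,0,0,0,0]]'|egrep 'force|open';python3 tilt.py e6.png
```

```text
contact_force: [0.2, -0.0, -5.3]
opening: 0.0179
tilt fits [(np.float64(0.874), np.float64(2.5), np.float64(0.033)), (np.float64(0.856), np.float64(5.0), np.float64(0.033)), (np.float64(0.835), np.float64(0.0), np.float64(0.033))] conf 0.72
lip [0.507 0.268 0.034]
contact_force: [-2.2, -1.5, -1.6]
opening: 0.0181
tilt fits [(np.float64(0.687), np.float64(7.5), np.float64(0.033)), (np.float64(0.682), np.float64(2.5), np.float64(0.033)), (np.float64(0.68), np.float64(5.0), np.float64(0.033))] conf 0.94
lip [0.518 0.268 0.027]
```

```bash
python3 - <<'E'
s=open('tilt.py').read()
s=s.replace("np.arange(-10,71,2.5)","np.arange(-7.5,66,2.5)").replace("for g in(.025,.033):\n            r=ren('side',*body(g,th,o['tool_pos'],hd)[:2]);best.append(((r&M).sum()/(r|M).sum(),np.degrees(th),g))",
"for g in(.017,.025,.033):\n          for dz in(0,-.007,-.014,-.021):\n            r=ren('side',*body(g,th,o['tool_pos'],hd,dz)[:2]);best.append(((r&M).sum()/(r|M).sum(),np.degrees(th),g,dz))")
s=s.replace("o['tool_pos'],hd);print","o['tool_pos'],hd,b[3]);print").replace("tuple(np.round(b,3))","np.round(b,3).tolist()")
open('tilt.py','w').write(s)
E
python3 tilt.py e7.png; python3 w.py
```

```text
pos [0.6048 0.2672 0.1389] toolx hdg 179.67 tilt 0.01 t 13.63 open 0.0182 F [-2.7 -2.1 -0.1] q [ 0.3   0.21  1.6  -0.    1.33 -1.26]Traceback (most recent call last):
  File "tilt.py", line 35, in <module>
    if __name__=='__main__': est(sys.argv[1] if len(sys.argv)>1 else None)
                             ~~~^^^^^^^^^^^^^^^^^^^^^^^^^^^^^^^^^^^^^^^^^^
  File "tilt.py", line 28, in est
    r=ren('side',*body(g,th,o['tool_pos'],hd,dz)[:2]);best.append(((r&M).sum()/(r|M).sum(),np.degrees(th),g,dz))
  File "tilt.py", line 17, in ren
    cv2.fillConvexPoly(m,cv2.convexHull(np.array([proj(c,p) for p in P],np.float32)).round().astype(int),1)
                                                  ~~~~^^^^^
  File "h.py", line 13, in proj
    k=ctrl.calibration(c);p=np.array(k['R'])@np.array(X)+np.array(k['t'])
ValueError: time passes only in moves, steps and waits
```

```bash
python3 - <<'E'
s=open('h.py').read()
s=s.replace("ctrl.calibration(c)","K(c)").replace("def snap","from functools import lru_cache\n@lru_cache\ndef K(c): return ctrl.calibration(c)\ndef snap",1)
open('h.py','w').write(s)
E
python3 tilt.py e7.png
```

```text
tilt fits [[0.899, 5.0, 0.033, -0.021], [0.885, 2.5, 0.033, -0.021], [0.862, 7.5, 0.033, -0.021]] conf 0.81
lip [0.513 0.268 0.01 ]
```

View pics/e7.png

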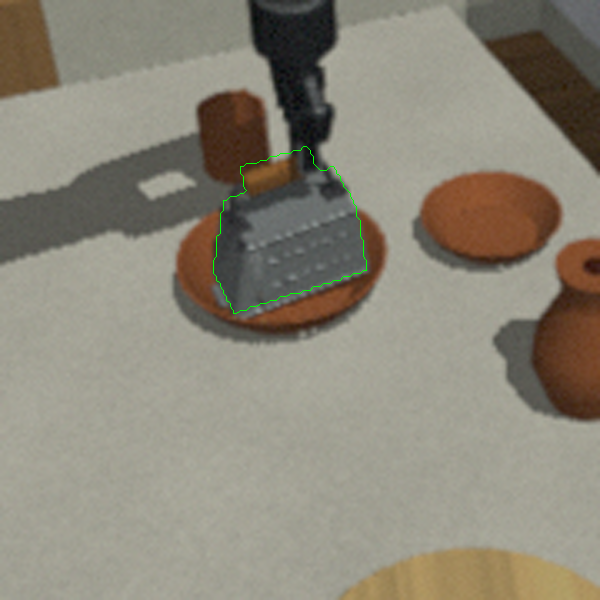

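```bash
python3 -m creep '[[190,0,0,0,0],[190,0,0,0,0],[190,0,0,8,0],[190,0,0,16,0],[190,0,0,20,0],[190,0,0,20,0],[203,0,0,20,0],[203,0,0,20,0],[203,0,0,20,0]]' 20;python3 w.py; python3 -m creep '[[203,3,0,0,0],[203,6,0,-2,0],[203,9,0,-4,0],[203,12,0,-6,0],[203,15,0,-7,0],[203,18,0,-9,0],[203,21,0,-11,0],[203,24,0,-12,0],[203,24,0,-12,0]]' 20; python3 w.py;python3 tilt.py e8.png
python3 - <<'E'
from h import *
for d in ctrl.boxes_of('side','dish')[:2]: print(d)
E
```

```text
t: 14.48
tool_pos: [0.604, 0.2669, 0.117]
tool_rot: [-0.009, -3.139, 0.002]
contact_force: [-1.2, -0.7, -4.5]
opening: 0.018
pos [0.604  0.2669 0.117 ] toolx hdg 179.68 tilt 0.16 t 14.48 open 0.018 F [-1.2 -0.7 -4.5] q [ 0.3   0.23  1.62 -0.    1.3  -1.26]
t: 15.23
tool_pos: [0.581, 0.2675, 0.1312]
tool_rot: [0.009, 3.14, 0.0]
contact_force: [2.1, -2.5, -1.9]
opening: 0.0179
pos [0.581  0.2675 0.1312] toolx hdg 179.68 tilt 0.09 t 15.23 open 0.0179 F [ 2.1 -2.5 -1.9] q [ 0.32  0.16  1.66 -0.    1.31 -1.25]
tilt fits [[0.891, 15.0, 0.033, -0.007], [0.876, 12.5, 0.033, -0.007], [0.866, 15.0, 0.033, 0.0]] conf 0.79
lip [0.512 0.268 0.002]
{'rect': [242.0, 159.8, 67.6, 41.6], 'conf': 0.69}
{'rect': [314.9, 151.2, 41.4, 28.7], 'conf': 0.64}
```

```bash
python3 -m creep '[[203,4,0,-2,0],[203,8,0,-4,0],[203,12,0,-6,0],[203,16,0,-8,0],[203,20,0,-9,0],[203,24,0,-11,0],[203,28,0,-12,0],[203,32,0,-13,0],[203,36,0,-14,0],[203,39,0,-15,0],[203,39,0,-15,0]]' 20; python3 w.py;python3 tilt.py e9.png
python3 - <<'E'
from h import *
for d in ctrl.boxes_of('side','dish')[:2]: print(d)
E
```

```text
t: 16.3
tool_pos: [0.5417, 0.2678, 0.146]
tool_rot: [0.009, 3.141, 0.0]
contact_force: [3.8, -2.0, 3.0]
opening: 0.0176
pos [0.5417 0.2678 0.146 ] toolx hdg 179.68 tilt 0.04 t 16.3 open 0.0176 F [ 3.8 -2.   3. ] q [ 0.34  0.07  1.74 -0.    1.33 -1.23]
tilt fits [[0.87, 30.0, 0.033, -0.007], [0.869, 27.5, 0.033, -0.007], [0.85, 25.0, 0.025, -0.007]] conf 0.73
lip [0.512 0.268 0.003]
{'rect': [316.5, 154.1, 40.2, 25.5], 'conf': 0.94}
{'rect': [241.3, 157.3, 67.3, 41.9], 'conf': 0.81}
```

View pics/e9.png

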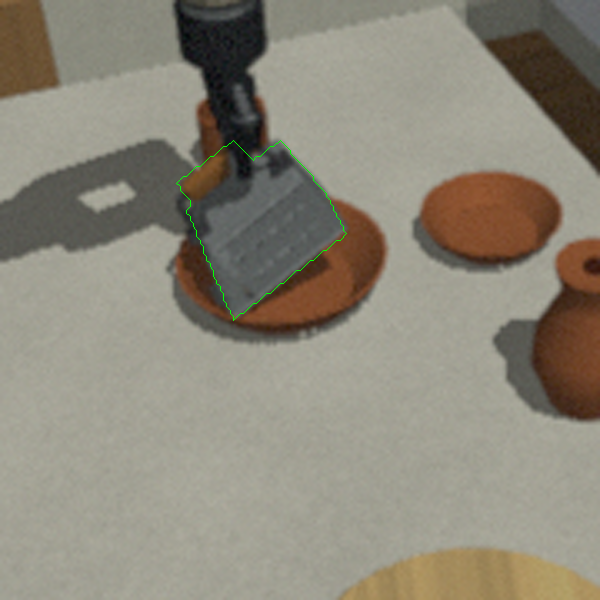

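```bash
python3 -m creep '[[203,5,0,-2,0],[203,10,0,-3,0],[203,15,0,-4,0],[203,20,0,-4,0],[203,25,0,-4,0],[203,30,0,-5,0],[203,35,0,-5,0],[203,40,0,-5,0],[203,45,0,-4,0],[203,50,0,-3,0],[203,54,0,-3,0],[203,54,0,-3,0]]' 20; python3 w.py;python3 tilt.py e10.png
python3 - <<'E'
from h import *
for d in ctrl.boxes_of('side','dish')[:2]: print(d)
E
```

```text
t: 17.45
tool_pos: [0.4866, 0.2681, 0.1475]
tool_rot: [-0.009, -3.14, -0.0]
contact_force: [0.9, -0.4, -4.6]
opening: 0.0175
pos [0.4866 0.2681 0.1475] toolx hdg 179.69 tilt 0.1 t 17.45 open 0.0175 F [ 0.9 -0.4 -4.6] q [ 0.37 -0.04  1.85  0.    1.33 -1.2 ]
tilt fits [[0.885, 50.0, 0.033, -0.007], [0.854, 47.5, 0.033, 0.0], [0.854, 52.5, 0.033, -0.007]] conf 0.82
lip [0.512 0.268 0.004]
{'rect': [248.4, 157.0, 58.0, 39.6], 'conf': 0.77}
{'rect': [318.2, 154.7, 36.8, 25.4], 'conf': 0.61}
```

```bash
python3 -m creep '[[255,0,0,0,0],[255,0,0,0,0],[255,0,0,0,0],[255,0,0,0,0]]' 110; python3 -m creep '[[255,-2,0,-4,0],[255,-6,0,-10,0],[255,-12,0,-15,0],[255,-20,0,-20,0],[255,-28,0,-22,0],[255,-36,0,-24,0],[255,-44,0,-26,0],[255,-52,0,-27,0],[255,-58,0,-28,0],[255,-62,0,-28,0],[255,-62,0,-28,0]]'; python3 w.py;python3 tilt.py e11.png
python3 - <<'E'
from h import *
for d in ctrl.boxes_of('side','dish')[:2]: print(d)
for c in('side','top'):
 for t in ('tile1',):
  for d in ctrl.boxes_of(c,t)[:6]: print(c,d)
E
```

```text
t: 17.93
tool_pos: [0.4876, 0.2679, 0.1478]
tool_rot: [-0.009, -3.14, 0.0]
contact_force: [0.6, -0.8, -4.6]
opening: 0.0162
t: 18.85
tool_pos: [0.5507, 0.2675, 0.1762]
tool_rot: [0.01, 3.142, -0.0]
contact_force: [-0.8, 0.6, -2.0]
opening: 0.0164
pos [0.5507 0.2675 0.1762] toolx hdg 179.64 tilt 0.0 t 18.85 open 0.0164 F [-0.8  0.6 -2. ] q [ 0.33  0.06  1.7  -0.    1.38 -1.23]
tilt fits [[0.84, 52.5, 0.033, -0.007], [0.838, 50.0, 0.033, -0.007], [0.822, 47.5, 0.025, -0.014]] conf 0.62
lip [0.582 0.267 0.034]
{'rect': [318.9, 152.7, 39.5, 26.9], 'conf': 0.9}
{'rect': [244.1, 164.5, 65.5, 33.9], 'conf': 0.63}
```

View pics/e11.png

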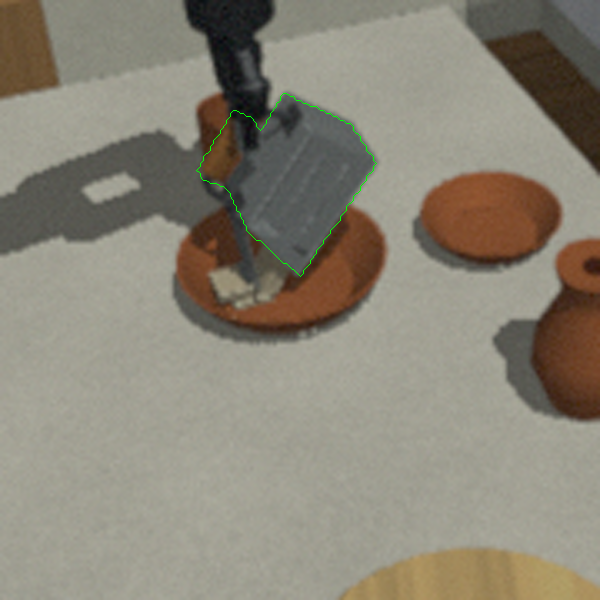

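```bash
python3 -m creep '[[255,0,0,-8,0],[255,0,0,-16,0],[255,8,0,-16,0],[255,-4,0,-16,0],[255,8,0,-16,0],[255,-4,0,-16,0],[255,0,0,-16,0],[255,0,0,-30,0],[255,0,0,-55,0],[255,0,0,-70,0],[255,0,0,-70,0],[255,0,0,-70,0]]'; python3 -m creep '[[255,0,-10,0,0],[255,0,-30,0,0],[255,0,-60,0,0],[255,0,-95,0,0],[255,0,-130,0,0],[255,0,-165,0,0],[255,0,-195,0,0],[255,0,-215,0,0],[255,0,-225,0,0],[255,0,-225,0,0],[255,0,-225,0,0]]'
python3 - <<'E'
from h import *
a=snap('top','t9.png')[140:270,170:300];b=snap('side','s9.png')[130:230,220:320]
cv2.imwrite('pics/c9.png',np.hstack([cv2.resize(x,(400,400),interpolation=2) for x in(a,b)])[:,:,::-1])
im=cv2.imread('pics/t9.png').astype(int)[165:245,190:265]
for c in('side','top'):
  for d in ctrl.boxes_of(c,'tile1')[:6]: print(c,d)
for i in range(3):print(np.round(ctrl.get_obs()['contact_force'],1))
for d in ctrl.outline_of('top','dish')[:2]:
    (x,y),rr=cv2.minEnclosingCircle(np.argwhere(d['mask'])[:,::-1].astype(np.float32));print(x,y,rr,ray('top',(x,y),.045))
E
python3 w.py
```

```text
t: 20.1
tool_pos: [0.5507, 0.268, 0.2489]
tool_rot: [0.009, 3.137, 0.002]
contact_force: [0.6, -0.6, -4.7]
opening: 0.0162
t: 21.02
tool_pos: [0.5481, 0.0427, 0.2453]
tool_rot: [-0.01, -3.14, -0.001]
contact_force: [-0.3, 1.1, -3.0]
opening: 0.0161
side {'rect': [262.2, 183.9, 12.4, 10.9], 'conf': 0.58}
side {'rect': [253.3, 177.6, 14.0, 18.3], 'conf': 0.56}
top {'rect': [221.7, 196.9, 15.3, 15.0], 'conf': 0.61}
top {'rect': [221.2, 217.4, 14.1, 10.7], 'conf': 0.6}
top {'rect': [223.0, 216.9, 16.8, 0.3], 'conf': 0.38}
[ 0.2  0.2 -3. ]
[ 0.2  0.2 -3. ]
[ 0.2  0.2 -3. ]
230.3076934814453 127.11538696289062 25.880599975585938 [0.79487003 0.26269656 0.045     ]
pos [0.5486 0.0437 0.2462] toolx hdg 179.77 tilt 0.02 t 21.27 open 0.0167 F [-0.  -0.  -3.2] q [-0.06 -0.13  1.77  0.    1.51 -1.62]
```

View pics/c9.png

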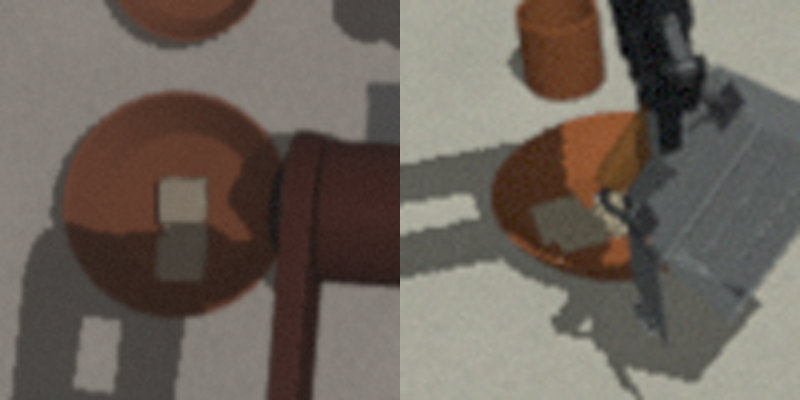

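```bash
python3 -m creep '[[255,5,-8,0,0],[255,15,-28,0,0],[255,25,-56,0,0],[255,35,-86,0,0],[255,45,-116,0,0],[255,55,-146,0,0],[255,65,-176,0,0],[255,75,-206,0,0],[255,83,-236,10,0],[255,88,-262,20,0],[255,90,-280,30,0],[255,90,-288,40,0]]'; python3 w.py .458 -.246 .175; python3 tilt.py
python3 - <<'E'
from h import *
snap('top','t10.png')
im=snap('side','s10.png').astype(int)[150:205,235:315]
print('cream px',((im.min(2)>110)&(im.max(2)-im.min(2)<60)).sum())
for c in('side','top'):
  for d in ctrl.boxes_of(c,'tile1')[:8]: print(c,d)
for d in ctrl.outline_of('top','dish')[:2]:
    (x,y),rr=cv2.minEnclosingCircle(np.argwhere(d['mask'])[:,::-1].astype(np.float32));print(x,y,rr,ray('top',(x,y),.045))
E
```

```text
t: 22.27
tool_pos: [0.4561, -0.2472, 0.2061]
tool_rot: [0.013, 3.142, -0.002]
contact_force: [-0.6, 0.1, -3.2]
opening: 0.0165
pos [ 0.4561 -0.2472  0.2061] toolx hdg 179.53 tilt 0.09 t 22.27 open 0.0165 F [-0.6  0.1 -3.2] q [-0.64 -0.19  1.88 -0.    1.44 -2.2 ]
shift mm [-1.9  1.2 31.1]
tilt fits [[0.816, 52.5, 0.033, -0.007], [0.804, 50.0, 0.033, -0.007], [0.801, 47.5, 0.025, -0.007]] conf 0.83
lip [ 0.487 -0.247  0.061]
cream px 780
top {'rect': [223.2, 217.3, 14.5, -1.2], 'conf': 0.57}
top {'rect': [221.0, 196.1, 16.6, 15.4], 'conf': 0.49}
226.97999572753906 205.9199981689453 37.10813522338867 [0.57154946 0.26734785 0.045     ]
230.47825622558594 127.0434799194336 25.76348876953125 [0.79507962 0.26221733 0.045     ]
```

```bash
python3 -m creep '[[255,0,0,8,0],[255,0,0,18,0],[255,0,0,28,0],[255,0,0,36,0],[255,0,0,42,0],[255,0,0,42,0],[203,0,0,43,0],[203,0,0,44,0],[203,0,0,45,0],[203,0,0,45,0]]' 20; python3 w.py; python3 -m creep '[[203,-6,0,0,0],[203,-12,0,0,0],[203,-18,0,0,0],[203,-24,0,0,0],[203,-30,0,1,0],[203,-36,0,2,0],[203,-42,0,3,0],[203,-48,0,4,0],[203,-54,0,5,0],[203,-54,0,5,0]]' 20; python3 w.py; python3 tilt.py
```

```text
t: 23.45
tool_pos: [0.4571, -0.2451, 0.1616]
tool_rot: [0.009, 3.141, -0.001]
contact_force: [-0.1, 0.4, -4.0]
opening: 0.0173
pos [ 0.4571 -0.2451  0.1616] toolx hdg 179.66 tilt 0.04 t 23.45 open 0.0173 F [-0.1  0.4 -4. ] q [-0.64 -0.15  1.93  0.    1.36 -2.2 ]
t: 24.28
tool_pos: [0.5121, -0.2452, 0.1565]
tool_rot: [0.008, 3.141, -0.0]
contact_force: [-0.2, 0.3, -3.8]
opening: 0.0177
pos [ 0.5121 -0.2452  0.1565] toolx hdg 179.7 tilt 0.05 t 24.28 open 0.0177 F [-0.2  0.3 -3.8] q [-0.58 -0.03  1.82  0.    1.35 -2.14]
tilt fits [[0.794, 52.5, 0.033, -0.007], [0.79, 55.0, 0.033, -0.014], [0.786, 50.0, 0.025, -0.014]] conf 0.83
lip [ 0.543 -0.245  0.014]
```

```bash
python3 -m creep '[[203,10,0,-3,0],[203,25,0,-3,0],[203,40,0,-3,0],[203,52,0,-2,0],[203,55,0,0,0],[203,55,0,2,0],[203,55,0,4,0],[203,55,0,4,0]]' 20; python3 w.py; python3 -m creep '[[203,-4,0,1,0],[203,-9,0,2,0],[203,-15,0,2,0],[203,-21,0,2,0],[203,-27,0,2,0],[203,-33,0,3,0],[203,-39,0,4,0],[203,-45,0,5,0],[203,-51,0,6,0],[203,-51,0,6,0]]' 20; python3 w.py; python3 tilt.py
```

```text
t: 25.05
tool_pos: [0.4582, -0.2453, 0.1553]
tool_rot: [0.01, 3.136, -0.002]
contact_force: [2.4, 2.3, 5.9]
opening: 0.0176
pos [ 0.4582 -0.2453  0.1553] toolx hdg 179.65 tilt 0.34 t 25.05 open 0.0176 F [2.4 2.3 5.9] q [-0.64 -0.15  1.93  0.    1.35 -2.2 ]
t: 25.88
tool_pos: [0.509, -0.2456, 0.1487]
tool_rot: [0.009, 3.139, -0.002]
contact_force: [-1.0, 2.6, 7.2]
opening: 0.0175
pos [ 0.509  -0.2456  0.1487] toolx hdg 179.69 tilt 0.16 t 25.88 open 0.0175 F [-1.   2.6  7.2] q [-0.58 -0.03  1.83  0.    1.33 -2.15]
tilt fits [[0.726, 45.0, 0.033, -0.007], [0.71, 42.5, 0.025, -0.014], [0.706, 47.5, 0.033, -0.014]] conf 0.9
lip [ 0.52  -0.246  0.004]
```

```bash
python3 -m creep '[[203,0,0,-8,0],[203,10,0,-12,0],[203,30,0,-12,0],[203,50,0,-12,0],[203,60,0,-12,0],[203,60,0,-8,0],[203,60,0,-8,0]]' 20; python3 w.py; python3 tilt.py; python3 -m creep '[[202,0,0,2,0],[202,0,0,4,0],[202,-3,0,6,0],[202,-8,0,7,0],[202,-14,0,8,0],[202,-20,0,8,0],[202,-26,0,9,0],[202,-32,0,10,0],[202,-32,0,10,0]]' 20; python3 w.py; python3 tilt.py
```

```text
t: 26.57
tool_pos: [0.4466, -0.2446, 0.1533]
tool_rot: [-0.01, -3.141, -0.001]
contact_force: [-0.4, -0.1, -4.1]
opening: 0.0174
pos [ 0.4466 -0.2446  0.1533] toolx hdg 179.63 tilt 0.04 t 26.57 open 0.0174 F [-0.4 -0.1 -4.1] q [-0.65 -0.17  1.96  0.    1.35 -2.21]
tilt fits [[0.806, 45.0, 0.033, -0.007], [0.784, 47.5, 0.033, -0.014], [0.784, 42.5, 0.033, -0.007]] conf 0.63
lip [ 0.458 -0.245  0.009]
t: 27.42
tool_pos: [0.4797, -0.2449, 0.1436]
tool_rot: [-0.008, -3.141, -0.001]
contact_force: [-0.0, -0.1, -3.2]
opening: 0.0177
pos [ 0.4797 -0.2449  0.1436] toolx hdg 179.7 tilt 0.03 t 27.42 open 0.0177 F [-0.  -0.1 -3.2] q [-0.61 -0.08  1.9   0.    1.33 -2.18]
tilt fits [[0.827, 25.0, 0.033, -0.007], [0.822, 20.0, 0.025, -0.007], [0.816, 22.5, 0.033, -0.007]] conf 0.66
lip [ 0.436 -0.245  0.005]
```

```bash
python3 -m creep '[[203,-6,0,0,0],[203,-16,0,0,0],[203,-26,0,0,0],[203,-36,0,0,0],[203,-44,0,2,0],[203,-52,0,5,0],[203,-60,0,8,0],[203,-68,0,11,0],[203,-76,0,14,0],[203,-84,0,17,0],[203,-90,0,19,0],[203,-90,0,19,0]]' 20; python3 w.py; python3 tilt.py
```

```text
t: 28.52
tool_pos: [0.5694, -0.2452, 0.1241]
tool_rot: [-0.008, -3.14, -0.001]
contact_force: [-0.1, -0.7, -2.1]
opening: 0.0177
pos [ 0.5694 -0.2452  0.1241] toolx hdg 179.69 tilt 0.08 t 28.52 open 0.0177 F [-0.1 -0.7 -2.1] q [-0.53  0.13  1.72  0.    1.3  -2.09]
tilt fits [[0.879, 2.5, 0.025, -0.007], [0.878, 5.0, 0.033, -0.007], [0.876, 7.5, 0.033, -0.007]] conf 0.82
lip [ 0.479 -0.245  0.014]
```

```bash
python3 -m creep '[[203,-3,0,2,0],[203,-6,0,4,0],[203,-9,0,6,0],[203,-10,0,7,0],[203,-10,0,7,0]]' 20; python3 w.py; python3 tilt.py; python3 -m creep '[[200,0,0,0,0],[197,0,0,0,0],[194,0,0,0,0],[190,0,0,0,0],[180,0,0,0,0],[140,0,0,0,0],[80,0,0,0,0],[0,0,0,0,0],[0,0,0,0,0],[0,0,0,0,0],[0,0,0,0,0]]' 20; python3 w.py; python3 tilt.py
```

```text
t: 29.03
tool_pos: [0.5793, -0.2456, 0.1184]
tool_rot: [0.009, 3.141, -0.0]
contact_force: [-1.4, 1.0, -1.9]
opening: 0.0177
pos [ 0.5793 -0.2456  0.1184] toolx hdg 179.67 tilt 0.02 t 29.03 open 0.0177 F [-1.4  1.  -1.9] q [-0.52  0.15  1.7   0.    1.29 -2.08]
tilt fits [[0.891, 2.5, 0.033, -0.007], [0.875, -2.5, 0.025, -0.007], [0.871, -2.5, 0.025, -0.014]] conf 0.94
lip [ 0.481 -0.245  0.007]
t: 30.05
tool_pos: [0.579, -0.2456, 0.1183]
tool_rot: [0.009, 3.142, -0.0]
contact_force: [0.4, -0.9, 0.6]
opening: 0.0854
pos [ 0.579  -0.2456  0.1183] toolx hdg 179.67 tilt 0.0 t 30.05 open 0.0854 F [ 0.4 -0.9  0.6] q [-0.52  0.15  1.7  -0.    1.29 -2.08]
tilt fits [[0.874, 2.5, 0.033, -0.014], [0.872, -2.5, 0.025, -0.014], [0.87, 0.0, 0.025, -0.014]] conf 0.8
lip [ 0.481 -0.245  0.   ]
```

Raise straight up, move clear, then check caddy and tiles numerically.

```bash
python3 -m creep '[[0,0,0,-15,0],[0,0,0,-45,0],[0,0,0,-85,0],[0,0,0,-120,0],[0,0,0,-140,0],[0,40,0,-140,0],[0,80,0,-140,0],[0,120,0,-140,0],[0,150,60,-140,0],[0,150,120,-140,0],[0,150,160,-140,0],[0,150,160,-140,0]]'
python3 - <<'E'
from h import *
import tilt
a=snap('top','t12.png');b=snap('side','s12.png')
# caddy pose fit (upright) by silhouette in both cameras, free x,y,yaw,tilt
Ms={c:ctrl.outline_of(c,'caddy')[0]['mask'] for c in('side','top')}
from scipy.optimize import minimize
def iou(p):
    s=0
    for c,M in Ms.items():
        B,H,_=tilt.body(0,p[3],[p[0],p[1],.012+.120-.0187],180+np.degrees(p[2]));r=tilt.ren(c,B,H);s+=(r&M).sum()/(r|M).sum()
    return -s/2
best=min((minimize(iou,[.548,-.246,0,t],method='Nelder-Mead',options=dict(initial_simplex=np.array([[.548,-.246,0,t]]*5)+np.vstack([np.zeros(4),np.diag([.01,.01,.1,.08])])))for t in(0,-.05,.05)),key=lambda r:r.fun)
print('caddy x,y,yaw,tilt',best.x.round(3),best.fun)
for d in ctrl.outline_of('top','bat')[:1]:
    (x,y),rr=cv2.minEnclosingCircle(np.argwhere(d['mask'])[:,::-1].astype(np.float32));print('bat',ray('top',(x,y),.012))
for c in('top','side'):
  for d in ctrl.boxes_of(c,'tile1')[:6]: print(c,d)
  k=(b if c=='side' else a)
for l,z in(('dish',.045),('jug',.1),('mug',.07)):
  for d in ctrl.boxes_of('top',l)[:2]:
    r=d['rect'];print(l,np.round(r),round(d['conf'],2))
# tile pixels in the dish
for c,im,x0,y0,x1,y1 in(('top',a,190,168,264,244),('side',b,238,155,312,202)):
    v=im[y0:y1,x0:x1].astype(int);m=(v[:,:,0]-v[:,:,2]<45)&(v.sum(2)>200)
    n,L,S,C=cv2.connectedComponentsWithStats(m.astype(np.uint8));print(c,[(S[i].tolist()) for i in range(1,n) if S[i,4]>15])
    for r in m[::2]: print(''.join('#' if q else '.' for q in r))
E
python3 w.py
```

```text
t: 31.15
tool_pos: [0.4289, -0.0835, 0.2585]
tool_rot: [0.013, 3.14, -0.0]
contact_force: [1.3, 0.7, 0.2]
opening: 0.0851
caddy x,y,yaw,tilt [ 0.553 -0.247  0.006 -0.012] -0.9269230122422454
bat [ 0.5520917  -0.24583297  0.012     ]
top {'rect': [220.9, 218.6, 12.6, 10.8], 'conf': 0.74}
top {'rect': [218.8, 198.3, 18.0, 14.6], 'conf': 0.55}
top {'rect': [224.8, 215.6, 14.4, 2.0], 'conf': 0.45}
side {'rect': [269.9, 178.7, 14.9, 10.9], 'conf': 0.58}
dish [203. 102.  54.  58.] 0.88
dish [192. 169.  75.  75.] 0.71
jug [300. 105.  41.  50.] 0.62
mug [361. 169.  97.  95.] 0.51
top [[0, 0, 74, 76, 1556], [30, 29, 18, 35, 576]]
##########################################################################
##########################################################################
###########################......................#########################
######################................................####################
####################.....................................#################
###############.............................................##############
#############........
[... 3708 characters left out ...]
########...................############
######..................##########..........................##############
########................####...............................###############
#########...............................................##################
##########...........................................#####################
###########......................................#########################
###########...............###............#################################
############..............################################################
pos [ 0.4299 -0.0857  0.2582] toolx hdg 179.56 tilt 0.03 t 31.65 open 0.0853 F [ 0.   1.1 -0.2] q [-0.37 -0.43  1.99 -0.    1.58 -1.93]
```

Run:
```python
from h import *
import itertools
from scipy.optimize import minimize
M={}
for c,x0,y0,x1,y1 in(('top',215,190,245,235),('side',258,175,290,195)):
    im=cv2.imread(f'pics/{c[0]}12.png')[:,:,::-1].astype(int);m=((im[:,:,0]-im[:,:,2]<45)&(im.sum(2)>200));k=np.zeros_like(m);k[y0:y1,x0:x1]=m[y0:y1,x0:x1]
    n,L,S,C=cv2.connectedComponentsWithStats(k.astype(np.uint8));M[c]=L==1+S[1:,4].argmax()
    M[c]=cv2.resize(M[c].astype(np.uint8),None,fx=4,fy=4,interpolation=0)>0
def ren(c,p,n):
    m=np.zeros((1600,2560),np.uint8)
    for (x,y,a),h in zip((p[:3],p[3:]),n):
        P=[]
        for z in(.007,.007+.008*h):
            for s,t in((1,1),(1,-1),(-1,-1),(-1,1)):
                P.append(proj(c,[x+.02*(s*np.cos(a)-t*np.sin(a)),y+.02*(s*np.sin(a)+t*np.cos(a)),z])*4+1.5)
        cv2.fillConvexPoly(m,cv2.convexHull(np.array(P,np.float32)).round().astype(int),1)
    return m>0
p0=np.r_[ray('top',(229,205.5),.025)[:2],0,ray('top',(229,222),.025)[:2],0]
print(p0.round(3))
for n in((3,2),(2,3),(2,2),(3,1),(1,3),(1,2),(2,1),(1,1)):
    f=lambda p:-sum((ren(c,p,n)&m).sum()/(ren(c,p,n)|m).sum() for c,m in M.items())/2
    S=np.vstack([np.zeros(6),np.diag([.008,.008,.1]*2)])+p0
    r=minimize(f,p0,method='Nelder-Mead',options=dict(initial_simplex=S,maxiter=250));print(n,round(-r.fun,3),r.x.round(3))
```

```text
[0.574 0.266 0.    0.527 0.265 0.   ]
(3, 2) 0.719 [ 0.577  0.265  0.023  0.54   0.265 -0.014]
(2, 3) 0.734 [ 0.578  0.266  0.01   0.538  0.263 -0.168]
(2, 2) 0.748 [ 0.579  0.265  0.023  0.541  0.264 -0.1  ]
(3, 1) 0.714 [ 0.576  0.265  0.023  0.535  0.265 -0.05 ]
(1, 3) 0.748 [ 0.579  0.266 -0.01   0.541  0.262 -0.174]
(1, 2) 0.765 [ 0.58   0.266  0.015  0.542  0.263 -0.145]
(2, 1) 0.739 [ 0.578  0.265 -0.031  0.54   0.265 -0.068]
(1, 1) 0.755 [ 0.579  0.266 -0.076  0.54   0.265 -0.109]
```

Run:
```python
import cv2,numpy as np
for f,(x0,x1,y0,y1) in(('s12',(256,292,173,197)),('t12',(217,242,194,232))):
    im=cv2.imread(f'pics/{f}.png')[y0:y1,x0:x1].astype(int)
    print(f,'G then R-B');
    for r in im: print(' '.join('%3d'%v[1] if v[2]-v[0]<50 else ' . ' for v in r))
```

```text
s12 G then R-B
 56  68  .   .   .   .   .   .   .   .   .   .   .   .   .   .   .   .   .   .   .   .   .   .   .   .   .   .   .   .   .   .   .   .   .   . 
 57  70  .   .   .   .   .   .   .   .   .   .   .   .   .   .   .   .   .   .   .   .   .   .   .   .   .   .   .   .   .   .   .   .   .   . 
 54  55  .   .   .   .   .   .   .   .   .   .   .   .   .   .   .   .   .   .   .   .   .   .   .   .   .   .   .   .   .   .   .   .   .   . 
 47  42  57  .   .   .   .   .   .   .   .   .   .   .   .   .   .   .   .   .   .   .   .   .   .   .   .   .   .   .   .   .   .   .   .   . 
 42  39  53  .   .   .   .   .   .   .   .   .   .   .   .   .   .   .   .   .  137 153 149 146  .   .   .   .   .   .   .   .   .   .   .   . 
 66  51  56  61  .   .   .   .   .   .   .   .   .   .   .   .  141 154 153 149 150 154 155 155 152 123  .   .   .   .   .   .   .   .   .   . 
 71  52  50  51  83  .   .  134 128  .   .   .  115 153 153 151 154 154 149 153 152 154 150 152 160 149  .   .   .   .   .   .   .   .   .   . 
 52  40  40  55 103 151 150 154 142  .   .   .   .  145 154 152 154 150 154 1
[... 5485 characters left out ...]

 63  58  50  58  74  99 110 110 109 111 111 109 113 112 111 112 111 110 105  90  72  62  .   61  59
 .   58  51  61  75 101 107 110 111 111 108 112 111 112 109 113 112 112 104  87  68  .   60  60  57
 60  57  54  66  75  99 108 110 112 110 111 111 112 109 113 111 112 109 101  78  61  62  60  57  54
 59  57  56  71  79  98 109 110 111 111 110 112 110 113 111 112 111 111 100  76  62  56  56  50  52
 56  54  54  71  80 102 111 110 110 114 113 112 109 112 111 112 111 110  98  75  55  53  48  52  47
 56  54  55  65  75  96 106 108 108 105 108 108 107 107 104 103 105 101  93  67  53  47  46  48  50
 54  57  55  56  62  72  81  77  76  77  77  79  76  78  75  76  76  76  70  55  52  48  51  47  49
```

Run:
```python
from h import *
import tilt
snap('side','s13.png');snap('top')
for c in('side','top'):
    M=ctrl.outline_of(c,'caddy')[0]['mask']
    for phi in(0,.1,.2,.35):
        B,H,_=tilt.body(0,-.005,[.553,-.247,.1133],180.3)
        r=tilt.ren(c,B,H).astype(np.uint8)
        # flap: hinge (x=-.041,z=.08), length .08 + thumb edge, open by phi; world: mouth towards -x
        a=np.radians(20)+phi;P=[]
        hx,hz=.553-.041,.012+.08
        ex,ez=hx-.08*np.sin(a),hz-.08*np.cos(a);tx,tz=ex-.009*np.cos(a),ez+.009*np.sin(a)
        for x,z in((hx,hz),(ex,ez),(tx,tz)):
            for y in(-.038,.038):P.append(proj(c,[x,-.247+y,z]))
        cv2.fillConvexPoly(r,cv2.convexHull(np.array(P,np.float32)).round().astype(int),1);r=r>0
        print(c,phi,round((r&M).sum()/(r|M).sum(),3))
    for d in ctrl.boxes_of(c,'tile1'): print(c,np.round(d['rect']),d['conf'])
    if c=='side':
        for l in('jug','mug','trimmer'):
            for d in ctrl.boxes_of(c,l)[:1]:print(l,np.round(d['rect']),d['conf'])
```

```text
side 0 0.911
side 0.1 0.881
side 0.2 0.861
side 0.35 0.827
side [270. 182.  12.   6.] 0.45
side [262. 181.   3.   9.] 0.44
jug [351. 173.  40.  50.] 0.71
mug [260. 126.  14.  28.] 0.45
trimmer [389. 361.  37.  39.] 0.66
top 0 0.905
top 0.1 0.87
top 0.2 0.844
top 0.35 0.793
top [222. 217.  13.  12.] 0.55
```

Flap shut, caddy upright and centred, tiles only seen in the dish. Handing in.

```bash
python3 -c "
from station import ctrl
print(ctrl.finish_job())"
```

```text
the job is handed in; nothing more can be done
None
```

I emptied the caddy into the dish, stood it back on the bat and handed the job in at about 32 s. My checks look good, except that I could not count all five tiles.

**How it was tipped:** the moves cannot tilt the tool. So I gripped the rear of the handle lightly, braced the caddy's lip in the dish, and swung the handle forward until the caddy turned in the fingers to about 50°. Then I clamped hard and drew back, and the flap opened and the tiles slid out low. On the bat I let the caddy turn upright the same way and released it. On the first tries the caddy rode up the dish wall without tipping, and while I was finding the grip force it slipped 1–2 cm down into the dish.

**Last checks:**
- **Caddy:** it stands about 2 mm from the bat's centre, tilted about 0.7°. The outline fits a shut flap best in both views.
- **Dish:** measured after the pour, it had moved less than 1 mm.
- **Jug, mug and trimming tool:** I did not work out how far, if at all, they moved. The arm stayed well away from them. A late top-view search returned a wrong hit for the mug.
- **Robot:** clear of everything.
- **Tiles:** they are heaped near the middle of the dish, and none shows anywhere else. The load on the wrist fell about 1.2 N, where five tiles weigh 1.13 N, but the reading is noisy. Fitting the number of stacked tiles to the pictures was inconclusive: it slightly preferred fewer than five, with poor fits throughout. That all five are out rests on the weight, and on the caddy staying tipped at 45–50° until it reached the bat.

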